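# Swap the heating filter cartridges and poise the fresh one

## Robot

A 7-joint arm with a two-finger parallel gripper is mounted at the origin on the work surface. World frame = base frame: x ahead of the robot, y to its left, z up, the work surface at z = 0. Lengths are in m, angles in rad, forces in N, time in s.
With the tool pointing down it reaches from about 0.375 to 0.925 m from the base axis. Payload 3.1 kg.
Tool frame: the origin (TCP) lies midway between the tips of the shut fingers; the grasp point (between the pads) lies 19 mm behind it; z points along the fingers, y is the direction in which the jaws open and shut (so a half turn about z gives the same grasp; the last joint's range is limited). The gripper opens to 85 mm and grips with 20 to 120 N. Pads are 22 mm wide; open, the fingers measure 114 mm over their backs; the gripper's body (76 mm by 85 mm) begins 54 mm behind the grasp point. The pads swing forward as they close: fully open they stand 13 mm farther back than shut.
Start: joints at [1.204, 0.383, 0.044, 1.598, -0.018, 1.161, -0.05], TCP at [0.173, -0.627, 0.231] pointing down, gripper open.
Joint ranges: [-2.61, 2.61], [-0.41, 2.15], [-1.48, 1.57], [0, 2.5], [-1.57, 4.71], [0.05, 1.97], [-2.85, 2.85]. Speed limits (rad/s): [2.79, 2.79, 3.14, 3.14, 3.14, 3.14, 3.14].

## Interface

Orientations are given as a unit quaternion [x, y, z, w].
In Python, from rig import bot gives the robot as it stands.
- The arm moves only by the tool drive_tool, never from a script. Its argument "targets" is a list of rows, each a list of 7 numbers: the shift along the tool's x, y, z in units of 20 mm (1.0 is 20 mm), then the turn, a rotation vector about the tool's x, y, z in units of 0.12 rad (1.0 is 0.12 rad), then the gripper's target within -1 to 1 (shut at 1, half-way at 0, fully open at -1). In form: [[tx, ty, tz, ax, ay, az, jaw], ...]. A call has 1 to 20 rows; each row shifts and turns the commanded pose from where the row before left it, along the tool's axes as they then stand; what a row does not reach is not made up. A row lasts 1/12 s, in which the tool goes at most 41.7 mm and 7.16 degrees, less where a joint would pass 70% of its speed; a pose out of reach is approached as far as the arm can. A call with a number of a shift or a turn outside -1 to 1 is refused whole. A call with a gripper value outside its range is refused whole. The fingers move at their own pace and stop on an object; "squeeze" is the grip in N (left out, the last holds). Time passes only in rows, so rows that do not move let the fingers close. It gives the time, the measured TCP pose, the force and the opening at its end, in the units of the state.
- bot.read_state(): the state, without advancing time (a new reading comes with each control period).
- bot.grab_frame(name): name is "side" or "top" or "wrist"; returns the picture (420x560x3 uint8, red, green, blue); there is no depth.
- bot.calibration(name): a dict with "fx", "fy", "cx", "cy" (pixels), "k1" (the pictures are not rectified: a ray, as slopes to the right and down, at radius r is drawn at 1 + k1 r^2 times it, then the intrinsics apply), "origin" and "rotation" of the camera in the world; the wrist camera has in their place "tool_from_camera" (4x4, takes a point from camera to tool coordinates, whose origin is the TCP and whose axes are the flange's). Camera axes: x right, y up, looking along -z (the intrinsics and any distortion apply to the point x, -y, -z); pixel columns grow to the right and rows downward; lengths in m; the calibration is good to about 2 mm. A picture is of the moment at which its call begins: read the wrist's pose just before it. calibration takes no time and is no camera call.
- bot.finish_job(): hands the job in, once; it reports no verdict.
The state is a dict: "t": time; "joint_pos": joint angles; "qvel": joint speeds; "joint_efforts": joint torques, N m; "ee_pos": TCP position; "tool_rot": TCP orientation; "contact_force": force on the tool from outside, world axes, zero at the start; "moment": the same for the moment, N m; "gripper_width": finger opening in m.
Only numpy, scipy, OpenCV 4.12 (cv2) and the standard library are available. Lean on these libraries where they do the work, as an engineer would, in place of code of your own. Each camera call takes 0.05 s, during which the arm holds its last target. There are 200 camera calls.

## Task

We are changing the heating filter's cartridges: first stand the two used brown-and-black ones upright in the two empty cells of the green crate, one in each, setting them down gently and letting go. Then take the fresh white-and-blue cartridge by its fin, carry it over the copper pipe without touching the pipe, and stop with it upright about 1 cm above the open mouth of the brass filter housing, centred, its two lugs in line with the two notches in the rim, touching nothing but your gripper. Finish while still holding it there, because the seal is yet to be greased; leave all the other things where they are.

Things in the scene. Friction and masses are not known exactly. Their poses are not given: they have to be found in the camera images.
- fresh: Fresh filter cartridge, white with blue ribs, cap and fin: about 0.2 kg, upright, loose. Body 42 mm across, 64 high; cap 46 across up to 80; upright grip fin on top from 80 to 115 mm, 40 long, 12 thick. Two lugs on the cap at 66 to 78 mm height, 8 wide, 58 over both. Fin and lugs lie along its x axis. Origin: centre of its underside, z up.
- used1: Used filter cartridge, brown with black ribs, cap and fin: about 0.2 kg, upright, loose. Body 42 mm across, 64 high; cap 46 across up to 80; upright grip fin on top from 80 to 115 mm, 40 long, 12 thick. Two lugs on the cap at 66 to 78 mm height, 8 wide, 58 over both. Fin and lugs lie along its x axis. Origin: centre of its underside, z up.
- used2: The other used cartridge, looks like used1: about 0.2 kg, upright, loose. Body 42 mm across, 64 high; cap 46 across up to 80; upright grip fin on top from 80 to 115 mm, 40 long, 12 thick. Two lugs on the cap at 66 to 78 mm height, 8 wide, 58 over both. Fin and lugs lie along its x axis. Origin: centre of its underside, z up.
- crate: Fixed green square crate, 156 x 156 mm and 55 mm high, walls, dividers and floor 5 mm thick, divided into 2 x 2 cells of about 70 mm, centred 38 mm either way from its middle. Two cells across the diagonal hold tins, two are empty. It may stand at any yaw. Origin: centre of its underside, z up.
- cell_a (a point): Centre of the floor of one empty crate cell (5 mm above the table, 50 mm below the crate's rim).
- cell_b (a point): Centre of the floor of the other empty crate cell, across the diagonal.
- tin1: Closed tin with a red band, 52 mm across, 85 mm high, loose in a crate cell; leave alone. Origin: centre of its underside.
- tin2: Like tin1, in the other cell of that diagonal; leave alone. Origin: centre of its underside.
- housing: Fixed round brass filter housing, open at the top: 72 mm across, rim 90 mm high, bore 52 mm across, on a dark flange 104 mm across. Two notches about 16 mm wide and 12 mm deep cut the rim, one each on its +x and -x sides (either lug to either notch). Copper pipe ends stick out low at its +y and -y. Origin: centre of its underside, z up.
- housing_mouth (a point): Centre of the housing's mouth, in the plane of the rim's top, 90 mm above the table.
- pipe: Fixed level copper pipe on two thin posts with round feet, 360 mm long along its x axis (which runs roughly away from the robot), its collars and brass ends reaching 124 mm above the table and 15 mm to either side, feet 22 mm to either side. Stands between the cartridges and the housing. Origin: on the table under its middle.
- torch: Yellow torch lying down, 155 mm long, 44 mm high; leave alone. Origin: on the table under its middle, x towards the lens.
- pliers: Steel pliers with red handles lying flat, about 175 mm long, 60 mm wide, 13 mm high; leave alone. Origin: on the table near the pivot, x towards the jaws.
- dish: White ceramic dish 90 mm across, 28 mm high, with brass bleed keys standing in it up to 37 mm; leave alone. Origin: centre of its underside.

How it is judged:
By the outcome, as a careful person would: the job done as asked, in the order asked, and still so for the second after the job is handed in, while the arm keeps its last pose, push and grip.
It also fails if it takes over 70 s, if anything falls off the work surface, if the arm or the gripper's body presses on something with over 40 N, if the wrist force passes 120 N, or if a joint passes its speed limit or range.

## Working session

There is one attempt and no reset: what is moved stays moved. The work goes in short steps, Python scripts to look and compute and a tool call to move; the robot and the scene stay as the last step left them, time stands still between calls to the robot, and variables do not carry over. Pictures are saved under pics/ and viewed, about 8 in all and at most 12, crops included, and the job is handed in when it is done.

Besides the shell and the picture viewer there is one more tool, called after ">>>" by a JSON object that holds its "fn" and its "kwargs", one argument or row to a line. drive_tool: Moves the arm, as the interface text tells. Shifts and turns lie within -1 to 1; 1 stands for 20 mm of shift or 0.12 rad of turn. Its arguments: {"type":"object","properties":{"targets":{"type":"array"},"squeeze":{"type":"number"}},"required":["targets"]}

```bash
mkdir -p pics; ls; python3 - <<'E'
from rig import bot
import cv2
print(bot.read_state())
for n in("top","side","wrist"):
    c=bot.calibration(n); print(n,c)
for n in("top","side"):
    cv2.imwrite(f"pics/{n}0.png",cv2.resize(bot.grab_frame(n)[:,:,::-1],(800,600),interpolation=cv2.INTER_CUBIC))
E
```

```text
pics
{'t': 0.0, 'joint_pos': array([ 1.20417336,  0.38384762,  0.04381573,  1.59960309, -0.01790788,
        1.16117476, -0.0499113 ]), 'qvel': array([-5.17006403e-04, -1.46601641e-03, -4.91606804e-04,  6.38330953e-05,
        6.72502847e-04,  4.74337214e-05,  3.18063729e-04]), 'joint_efforts': array([-2.03050363e-04, -4.33460641e+01,  1.02450393e+00, -2.49510884e+01,
        1.05142951e-02,  1.14282998e-02,  3.36401520e-06]), 'ee_pos': array([ 0.17239241, -0.62573644,  0.22986522]), 'tool_rot': array([ 9.90974026e-01,  1.34047513e-01, -2.40429201e-04, -1.29825516e-03]), 'contact_force': array([ 0.73965819, -0.22756689,  0.25125628]), 'moment': array([ 0.01711552, -0.00196796,  0.04089707]), 'gripper_width': 0.08525988571191778}
top {'fx': 514.6091865162279, 'fy': 514.6091865162279, 'cx': 281.89781794695455, 'cy': 208.6486648875664, 'k1': -0.194003324591722, 'origin': array([0.27967349, 0.00867831, 1.65882595]), 'rotation': array([-0.05526484,  0.05184688,  0.7114134 , -0.69867638])}
side {'fx': 472.6661743404735, 'fy': 472.6661743404735, 'cx': 281.3646378266552, 'cy': 216.65110916582384, 'k1': -0.12658769357339703, 'origin': array([0.32067154, 0.90786297, 1.00219408]), 'rotation': array([-0.04963839,  0.37668039,  0.9191122 , -0.10431048])}
wrist {'fx': 323.8644918167096, 'fy': 323.8644918167096, 'cx': 280.51778506808796, 'cy': 204.26236133795862, 'k1': -0.07675574515782312, 'tool_from_camera': array([[-9.06647248e-04,  9.50064125e-01,  3.12053419e-01,
         8.02190382e-02],
       [ 9.99999583e-01,  8.28281778e-04,  3.83671705e-04,
        -3.22898843e-04],
       [ 1.06044561e-04,  3.12053637e-01, -9.50064480e-01,
        -1.41735016e-01],
       [ 0.00000000e+00,  0.00000000e+00,  0.00000000e+00,
         1.00000000e+00]])}
```

View pics/top0.png

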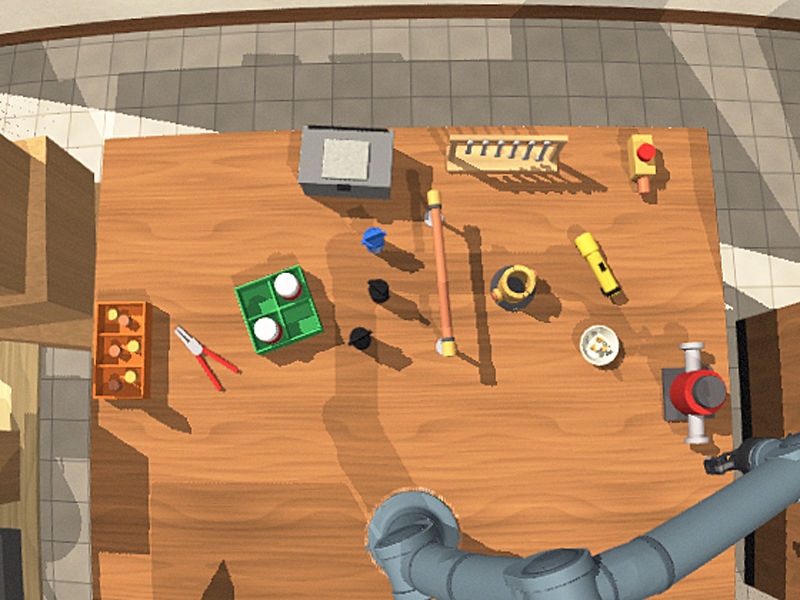

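View pics/side0.png

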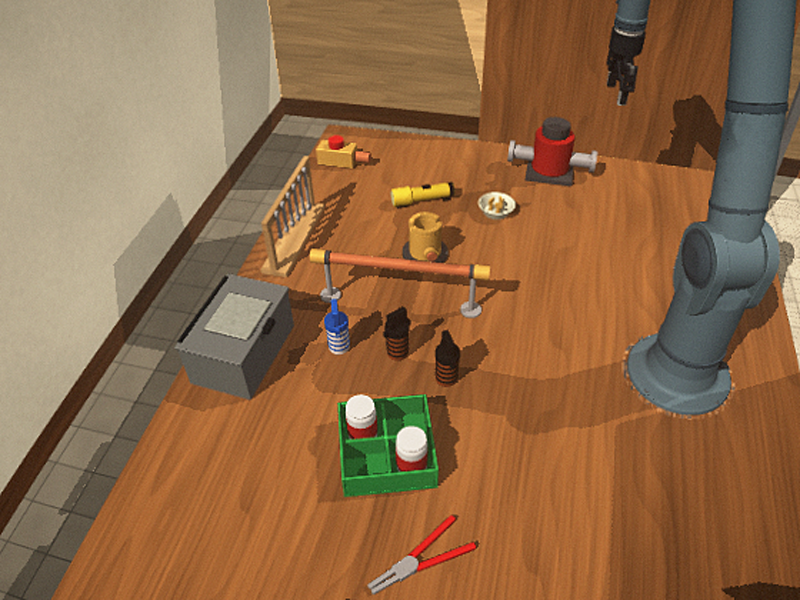

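The top view (800x600 px) shows fresh at about (374,238), used at (379,291) and (361,338), the crate centred near (279,309) with tins at (287,285) and (267,329), the pipe from (434,198) to (448,348), and the housing mouth near (519,286). The side view agrees with this layout. Next I'll turn these pixels into rough positions.

```bash
cat > h.py <<'E'
from rig import bot
import numpy as np, cv2
from scipy.spatial.transform import Rotation as R
def cam(n):
    c=bot.calibration(n); K=np.array([[c['fx'],0,c['cx']],[0,c['fy'],c['cy']],[0,0,1]]); d=np.array([c['k1'],0,0,0.])
    if n=='wrist':
        s=bot.read_state(); T=c['tool_from_camera']; Rt=R.from_quat(s['tool_rot']).as_matrix()
        return K,d,Rt@T[:3,:3],Rt@T[:3,3]+s['ee_pos']
    return K,d,R.from_quat(c['rotation']).as_matrix(),np.array(c['origin'])
def px2w(cm,uv,z):
    "native pixel at known height z -> world"
    K,d,Rm,o=cm
    p=cv2.undistortPointsIter(np.array([[uv]],float),K,d,None,None,(3,100,1e-12))[0,0]
    v=Rm@np.array([p[0],-p[1],-1]); return o+v*(z-o[2])/v[2]
def w2px(cm,P):
    K,d,Rm,o=cm; q=(np.atleast_2d(P)-o)@Rm*[1,-1,-1]
    return cv2.projectPoints(q,np.zeros(3),np.zeros(3),K,d)[0][:,0]
def rel(pos,yaw=None):
    "shift to a world TCP position in tool axes, units; yaw of tool x axis (tool down)"
    s=bot.read_state(); r=R.from_quat(s['tool_rot']); m=r.as_matrix()
    print('pos',s['ee_pos'].round(4),'toolx yaw',np.degrees(np.arctan2(m[1,0],m[0,0])).round(2),'z',m[:,2].round(4),'t',round(s['t'],2),'F',s['contact_force'].round(1),'w',round(s['gripper_width'],4))
    out=r.inv().apply(np.array(pos)-s['ee_pos'])/0.02
    if yaw is not None:
        c,n=np.cos(yaw),np.sin(yaw); T=R.from_matrix(np.array([[c,n,0],[n,-c,0],[0,0,-1.]]))
        t=(r.inv()*T).as_rotvec()/0.12
        print('shift',out.round(2),'turn',t.round(2))
    else: print('shift',out.round(2))
def save(n,name):
    im=bot.grab_frame(n)[:,:,::-1].copy(); cv2.imwrite(f'pics/{name}_raw.png',im)
    cv2.imwrite(f'pics/{name}.png',cv2.resize(im,(800,600),interpolation=cv2.INTER_CUBIC))
E
python3 - <<'E'
from h import *
c=cam('top'); k=0.7
for n,u,z in[('fresh',(374,232),.115),('fresh cap',(373,240),.08),('u1',(379,291),.1),('u2',(361,338),.1),('tinA',(287,285),.085),('tinB',(267,329),.085),('pipe far',(434,198),.115),('pipe near',(449,350),.115),('mouth',(520,284),.09),
 ('cr1',(300,266),.055),('cr2',(236,289),.055),('cr3',(322,332),.055),('cr4',(257,353),.055),('base',(415,525),0)]:
    print(n,px2w(c,(u[0]*k,u[1]*k),z).round(3))
rel([.55,.13,.36],0)
E
```

```text
fresh [0.661 0.074 0.115]
fresh cap [0.652 0.077 0.08 ]
u1 [0.534 0.065 0.1  ]
u2 [0.434 0.105 0.1  ]
tinA [0.554 0.266 0.085]
tinB [0.458 0.31  0.085]
pipe far [ 0.735 -0.058  0.115]
pipe near [ 0.403 -0.081  0.115]
mouth [ 0.546 -0.241  0.09 ]
cr1 [0.601 0.242 0.055]
cr2 [0.552 0.387 0.055]
cr3 [0.453 0.193 0.055]
cr4 [0.408 0.338 0.055]
base [ 0.023 -0.004  0.   ]
pos [ 0.1724 -0.6258  0.23  ] toolx yaw 15.4 z [-7.0e-04  2.3e-03 -1.0e+00] t 0.1 F [-0.9 -0.1  0.3] w 0.0854
shift [ 28.24 -31.43  -6.43] turn [-0.02  0.    2.24]
```

>>> {"fn": "drive_tool", "kwargs": {
  "targets": [
    [0.9,-0.97,-0.6,0,0,0,-1],
    [0.9,-0.97,-0.6,0,0,0,-1],
    [0.9,-0.97,-0.6,0,0,0,-1],
    [0.9,-0.97,-0.6,0,0,0,-1],
    [0.9,-0.97,-0.6,0,0,0,-1],
    [0.9,-0.97,-0.6,0,0,0,-1],
    [0.9,-0.97,-0.6,0,0,0,-1],
    [0.9,-0.97,-0.6,0,0,0,-1],
    [0.9,-0.97,-0.6,0,0,0,-1],
    [0.9,-0.97,-0.6,0,0,0,-1],
    [0.9,-0.97,0,0,0,0,-1],
    [0.9,-0.97,0,0,0,0,-1],
    [0.9,-0.97,0,0,0,0,-1],
    [0.9,-0.97,0,0,0,0,-1],
    [0.9,-0.97,0,0,0,0,-1],
    [0.9,-0.97,0,0,0,0,-1]
  ]
}}

```text
t: 1.43
ee_pos: [0.3679, -0.2495, 0.3508]
tool_rot: [0.991, 0.134, -0.0, -0.0]
contact_force: [0.7, -0.4, -0.4]
gripper_width: 0.0855
```

>>> {"fn": "drive_tool", "kwargs": {
  "targets": [
    [0.9,-0.97,0,0,0,0,-1],
    [0.9,-0.97,0,0,0,0,-1],
    [0.9,-0.97,0,0,0,0,-1],
    [0.9,-0.97,0,0,0,0,-1],
    [0.9,-0.97,0,0,0,0,-1],
    [0.9,-0.97,0,0,0,0,-1],
    [0.9,-0.97,0,0,0,0,-1],
    [0.9,-0.97,0,0,0,0,-1],
    [0.9,-0.97,0,0,0,0,-1],
    [0.9,-0.97,0,0,0,0,-1],
    [0.9,-0.97,0,0,0,0,-1],
    [0.9,-0.97,0,0,0,0,-1],
    [0.9,-0.97,0,0,0,0,-1],
    [0.9,-0.97,0,0,0,0,-1],
    [0.9,-0.97,0,0,0,0,-1],
    [0.9,-0.97,0,0,0,0,-1],
    [0,0,0,0,0,0.75,-1],
    [0,0,0,0,0,0.75,-1],
    [0,0,0,0,0,0.75,-1],
    [0,0,0,0,0,0,-1]
  ]
}}

```text
t: 3.1
ee_pos: [0.5627, 0.1249, 0.3505]
tool_rot: [1.0, -0.001, -0.001, 0.0]
contact_force: [-0.7, -0.4, 0.6]
gripper_width: 0.0855
```

```bash
python3 - <<'E'
from h import *
rel([.58,.15,.36],0)
c=cam('wrist'); np.save('c1.npy',np.array([*c],dtype=object),allow_pickle=True)
save('wrist','w1')
E
```

```text
pos [0.5627 0.1249 0.3505] toolx yaw -0.13 z [-1.5e-03 -3.0e-04 -1.0e+00] t 3.1 F [-0.7 -0.4  0.6] w 0.0855
shift [ 0.86 -1.26 -0.48] turn [ 0.    0.01 -0.02]
```

View pics/w1.png

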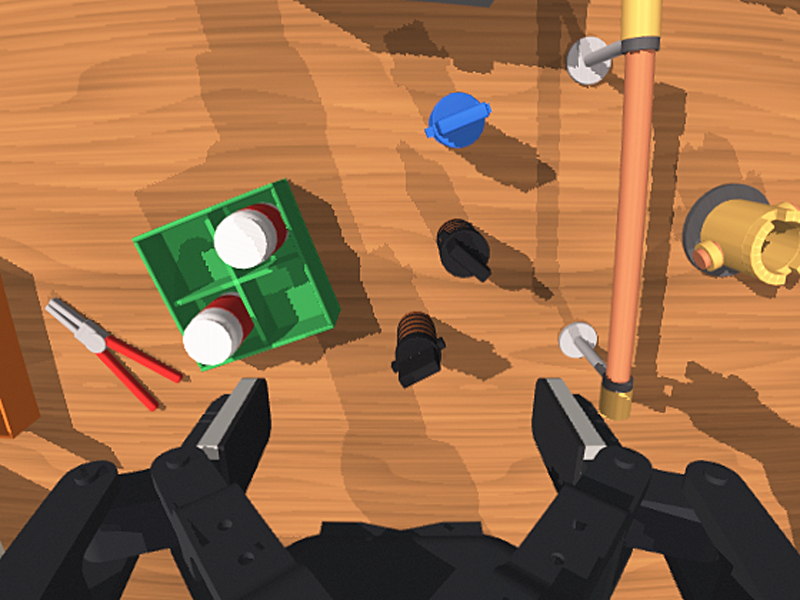

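Wrist view: fresh cap at (459,120), used fins at (468,258) and (418,368), crate with tins at (246,238) and (213,337), and the empty cells at upper left and lower right. I'll enlarge these areas.

```bash
python3 - <<'E'
import cv2,numpy as np
im=cv2.imread('pics/w1_raw.png'); o=np.zeros((600,800,3),np.uint8)
def put(x,y,u0,v0,w,h,k,g=1):
    c=cv2.resize(im[v0:v0+h,u0:u0+w],None,fx=k,fy=k,interpolation=cv2.INTER_CUBIC)
    if g!=1: c=(255*(c/255.)**g).astype(np.uint8)
    o[y:y+c.shape[0],x:x+c.shape[1]]=c
put(0,0,88,120,160,147,3.5)      # crate
put(570,0,296,60,50,50,4); put(570,200,300,150,50,50,4,.5); put(570,400,270,225,50,50,4,.5)
cv2.imwrite('pics/m1.png',o)
E
```

```text
(no output)
```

View pics/m1.png

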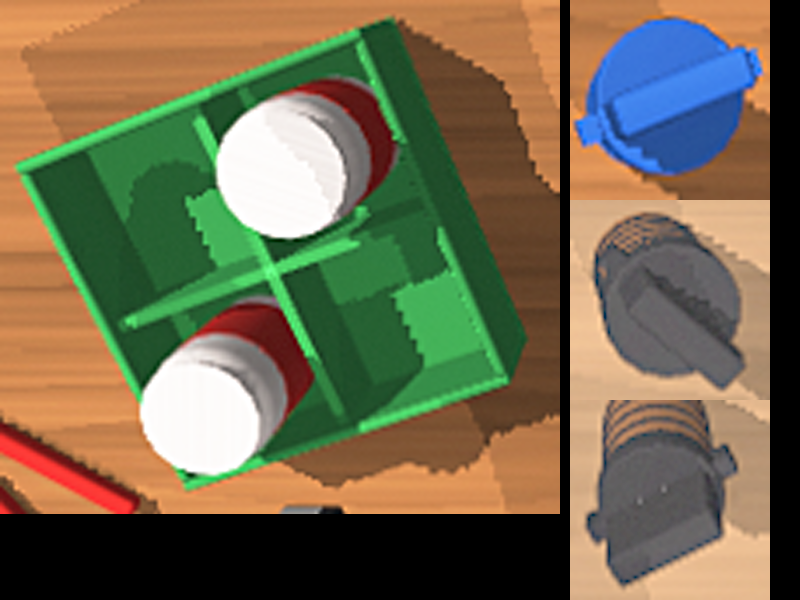

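The crate rim corners, cap circles and fin outlines are clear in the enlargement. I'll compute poses from them.

```bash
python3 - <<'E'
from h import *
c=tuple(np.load('c1.npy',allow_pickle=True))
C=[px2w(c,(u/3.5+88,v/3.5+120),.055)for u,v in[(363,30),(508,383),(188,488),(17,167)]]
C=np.array(C)[:,:2]; m=C.mean(0); print('crate',C.round(4).tolist(),m.round(4))
for i in range(4):
    e=C[(i+1)%4]-C[i]; print('edge',np.linalg.norm(e).round(4),(np.degrees(np.arctan2(e[1],e[0]))%90).round(1))
off={'fresh':(296,60,0),'u1':(300,150,200),'u2':(270,225,400)}
def P(n,u,v,z):
    a=off[n]; return px2w(c,((u-570)/4+a[0],(v-a[2])/4+a[1]),z)[:2]
print('fresh cap',P('fresh',666,97,.08).round(4)); print('u1 cap',P('u1',671,309,.08).round(4)); print('u2 cap',P('u2',660,504,.08).round(4))
for n,q in{'fresh':[(612,110),(622,138),(755,83),(748,52)],'u1':[(630,303),(648,285),(745,355),(722,387)],'u2':[(608,548),(625,585),(722,540),(718,508)]}.items():
    w=np.array([P(n,*p,.115)for p in q]); d=(w[2]+w[3]-w[0]-w[1])/2
    print(n,'fin',w.mean(0).round(4),np.linalg.norm(d).round(4),np.degrees(np.arctan2(d[1],d[0])).round(1))
a,b=P('u2',593,527,.072),P('u2',735,460,.072); d=b-a; print('u2 lugs',((a+b)/2).round(4),np.linalg.norm(d),np.degrees(np.arctan2(d[1],d[0])))
a,b=P('fresh',577,132,.072),P('fresh',760,66,.072); d=b-a; print('f lugs',((a+b)/2).round(4),np.linalg.norm(d),np.degrees(np.arctan2(d[1],d[0])))
for n,u in(('tin ur',(282,170,)),('tin ll',(200,415))): print(n,px2w(c,(u[0]/3.5+88,u[1]/3.5+120),.085).round(4))
k=.7
for n,u,z in[('mouth',(782,245),.09),('pipe far',(641,20),.112),('pipe near',(616,395),.112)]: print(n,px2w(c,(u[0]*k,u[1]*k),z).round(4))
E
```

```text
crate [[0.6053, 0.2434], [0.4602, 0.1948], [0.4104, 0.3385], [0.5538, 0.3896]] [0.5074 0.2916]
edge 0.153 18.5
edge 0.1521 19.1
edge 0.1522 19.6
edge 0.155 19.4
fresh cap [0.6594 0.0773]
u1 cap [0.544  0.0669]
u2 cap [0.4376 0.1088]
fresh fin [0.6583 0.0764] 0.0398 -67.7
u1 fin [0.545  0.0668] 0.038 -129.0
u2 fin [0.44   0.1074] 0.037 -65.3
u2 lugs [0.4376 0.1073] 0.05705976616030121 -62.5129670287149
f lugs [0.6591 0.0757] 0.05927365742180708 -70.59649741802357
tin ur [0.5576 0.2697 0.085 ]
tin ll [0.4589 0.3141 0.085 ]
mouth [ 0.5555 -0.2332  0.09  ]
pipe far [ 0.734  -0.0574  0.112 ]
pipe near [ 0.413  -0.0801  0.112 ]
```

>>> {"fn": "drive_tool", "kwargs": {
  "targets": [
    [-0.9,0.12,0.9,0,0,0,-1],
    [-0.9,0.12,0.9,0,0,0,-1],
    [-0.9,0.12,0.9,0,0,0,-1],
    [-0.9,0.12,0.9,0,0,0,-1],
    [-0.9,0.12,0.9,0,0,0,-1],
    [-0.9,0.12,0.9,0,0,0,-1],
    [-0.8,0.12,0.9,0,0,0,-1],
    [0,0,0.5,0,0,-0.99,-1],
    [0,0,0,0,0,-0.99,-1],
    [0,0,0,0,0,-0.99,-1],
    [0,0,0,0,0,-0.99,-1],
    [0,0,0,0,0,-0.99,-1],
    [0,0,0,0,0,-0.99,-1],
    [0,0,0,0,0,-0.99,-1],
    [0,0,0,0,0,-0.99,-1],
    [0,0,0,0,0,-0.99,-1],
    [0,0,0,0,0,-0.99,-1],
    [0,0,0,0,0,-0.99,-1],
    [0,0,0,0,0,-0.99,-1],
    [0,0,0,0,0,-0.99,-1]
  ]
}}

```text
t: 4.82
ee_pos: [0.4388, 0.1079, 0.2152]
tool_rot: [0.714, 0.7, -0.0, 0.0]
contact_force: [-0.6, 0.6, 0.1]
gripper_width: 0.0853
```

>>> {"fn": "drive_tool", "kwargs": {
  "targets": [
    [0,0,0,0,0,-0.99,-1],
    [0,0,0,0,0,-0.99,-1],
    [0,0,0,0,0,-0.99,-1],
    [0,0,0,0,0,-0.99,-1],
    [0,0,0,0,0,0,-1]
  ]
}}

```text
t: 5.23
ee_pos: [0.4388, 0.108, 0.2152]
tool_rot: [0.531, 0.847, -0.0, -0.0]
contact_force: [-0.3, 0.2, 0.7]
gripper_width: 0.0847
```

```bash
python3 - <<'E'
from h import *
rel([.4385,.1078,.085],np.radians(115.8)); print(bot.read_state()['joint_pos'].round(2))
E
```

```text
pos [0.4388 0.108  0.2152] toolx yaw 115.86 z [-1.e-04 -2.e-04 -1.e+00] t 5.23 F [-0.3  0.2  0.7] w 0.0847
shift [ 0.   -0.02  6.51] turn [-0.    0.    0.01]
[ 0.46  0.07 -0.8   2.04  0.06  1.05  0.08]
```

>>> {"fn": "drive_tool", "kwargs": {
  "targets": [
    [0,0,0.9,0,0,0,-1],
    [0,0,0.9,0,0,0,-1],
    [0,0,0.9,0,0,0,-1],
    [0,0,0.9,0,0,0,-1],
    [0,0,0.9,0,0,0,-1],
    [0,0,0.9,0,0,0,-1],
    [0,0,0.6,0,0,0,-1],
    [0,0,0.5,0,0,0,-1],
    [0,0,0,0,0,0,0.2],
    [0,0,0,0,0,0,0.5],
    [0,0,0,0,0,0,0.8],
    [0,0,0,0,0,0,1],
    [0,0,0,0,0,0,1],
    [0,0,0,0,0,0,1],
    [0,0,0,0,0,0,1],
    [0,0,0,0,0,0,1],
    [0,0,0,0,0,0,1]
  ],
  "squeeze": 50
}}

```text
t: 6.65
ee_pos: [0.4396, 0.1084, 0.086]
tool_rot: [0.532, 0.846, 0.0, 0.0]
contact_force: [-1.4, -0.1, 5.8]
gripper_width: 0.0111
```

>>> {"fn": "drive_tool", "kwargs": {
  "targets": [
    [0,0,-0.4,0,0,0,1],
    [0,0,-0.9,0,0,0,1],
    [0,0,-0.9,0,0,0,1],
    [0,0,-0.9,0,0,0,1],
    [0,0,-0.9,0,0,0,1],
    [0,0,-0.9,0,0,0,1],
    [0,0,-0.9,0,0,0,1],
    [0,0,-0.9,0,0,0,1],
    [0.4,0.4,0,0,0,0,1],
    [0.8,0.8,0,0,0,0,1],
    [0.8,0.8,0,0,0,0,1],
    [0.8,0.8,0,0,0,0,1],
    [0.8,0.8,0,0,0,0,1],
    [0.8,0.8,0,0,0,0,1],
    [0.7,0.5,0,0,0,0,1],
    [0,0,0,0,0,0,1],
    [0,0,0,0,0,0,1]
  ]
}}

```text
t: 8.07
ee_pos: [0.4823, 0.2435, 0.2189]
tool_rot: [0.531, 0.847, -0.0, -0.001]
contact_force: [0.1, -0.5, -1.7]
gripper_width: 0.011
```

```bash
python3 - <<'E'
from h import *
rel([.4840,.2432,.091],np.radians(115.8)); c=cam('wrist');np.save('c2.npy',np.array([*c],dtype=object),allow_pickle=True);save('wrist','w2')
E
```

```text
pos [0.4823 0.2435 0.2189] toolx yaw 115.81 z [-1.7e-03  2.0e-04 -1.0e+00] t 8.07 F [ 0.1 -0.5 -1.7] w 0.011
shift [-0.06  0.08  6.39] turn [-0.01 -0.01  0.  ]
```

View pics/w2.png

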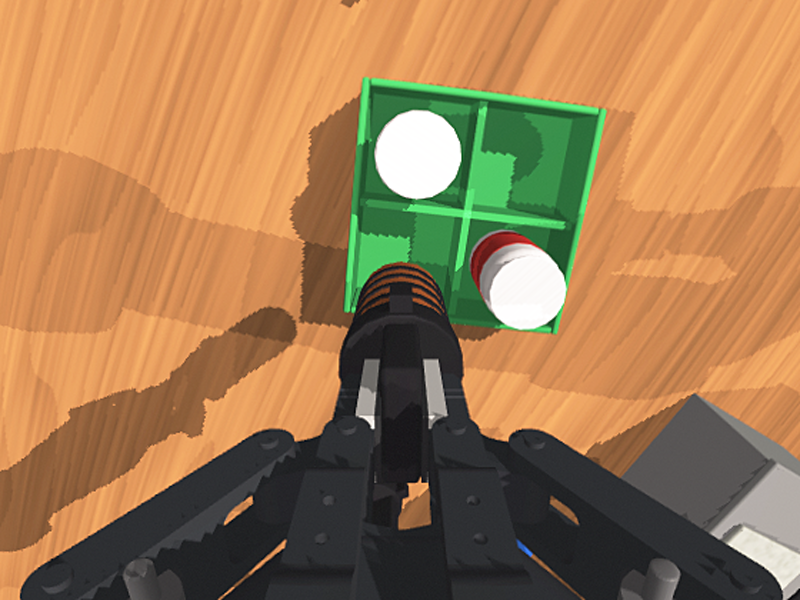

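The cartridge hangs upright over the near cell. Crate rim corners are at (364,79), (606,109), (555,332) and (346,312). I'll check the cell centre against these.

```bash
python3 - <<'E'
from h import *
c=tuple(np.load('c2.npy',allow_pickle=True))
C=np.array([px2w(c,(u*.7,v*.7),.055)[:2] for u,v in[(364,79),(606,109),(555,332),(346,312)]])
m=C.mean(0); print(C.round(4).tolist(),m.round(4))
for i in range(4):
    e=C[(i+1)%4]-C[i]; print(np.linalg.norm(e).round(4),(np.degrees(np.arctan2(e[1],e[0]))%90).round(1))
E
```

```text
[[0.4107, 0.3395], [0.5546, 0.3913], [0.6042, 0.2466], [0.4624, 0.1953]] [0.508  0.2932]
0.1529 19.8
0.153 18.9
0.1508 19.9
0.1532 19.7
```

>>> {"fn": "drive_tool", "kwargs": {
  "targets": [
    [0,0.1,0.5,0,0,0,1],
    [0,0,0.9,0,0,0,1],
    [0,0,0.9,0,0,0,1],
    [0,0,0.9,0,0,0,1],
    [0,0,0.9,0,0,0,1],
    [0,0,0.9,0,0,0,1],
    [0,0,0.6,0,0,0,1],
    [0,0,0.3,0,0,0,1],
    [0,0,0.2,0,0,0,1],
    [0,0,0.1,0,0,0,1],
    [0,0,0,0,0,0,1],
    [0,0,0,0,0,0,1]
  ]
}}

```text
t: 9.12
ee_pos: [0.4857, 0.2438, 0.0961]
tool_rot: [0.533, 0.846, 0.001, 0.0]
contact_force: [0.2, 0.8, -1.8]
gripper_width: 0.0114
```

>>> {"fn": "drive_tool", "kwargs": {
  "targets": [
    [0,0,0.08,0,0,0,1],
    [0,0,0.08,0,0,0,1],
    [0,0,0.06,0,0,0,1],
    [0,0,0,0,0,0,1],
    [0,0,0,0,0,0,1]
  ]
}}

```text
t: 9.53
ee_pos: [0.4853, 0.2437, 0.0912]
tool_rot: [0.532, 0.846, 0.0, 0.0]
contact_force: [0.1, 0.8, -0.7]
gripper_width: 0.0113
```

>>> {"fn": "drive_tool", "kwargs": {
  "targets": [
    [0,0,0.05,0,0,0,1],
    [0,0,0.03,0,0,0,1],
    [0,0,0,0,0,0,1],
    [0,0,0,0,0,0,1]
  ]
}}

```text
t: 9.87
ee_pos: [0.4855, 0.244, 0.0911]
tool_rot: [0.532, 0.846, 0.0, 0.001]
contact_force: [-2.9, -0.3, 7.6]
gripper_width: 0.0116
```

>>> {"fn": "drive_tool", "kwargs": {
  "targets": [
    [0,0,0,0,0,0,0.7],
    [0,0,0,0,0,0,0.4],
    [0,0,0,0,0,0,0.1],
    [0,0,0,0,0,0,0.1],
    [0,0,0,0,0,0,0.1],
    [0,0,-0.4,0,0,0,0.1],
    [0,0,-0.9,0,0,0,0.1],
    [0,0,-0.9,0,0,0,0.1],
    [0,0,-0.9,0,0,0,-1],
    [0,0,-0.9,0,0,0,-1],
    [0,0,-0.9,0,0,0,-1],
    [0,0,-0.9,0,0,0,-1],
    [0,0,-0.9,0,0,0,-1]
  ]
}}

```text
t: 10.95
ee_pos: [0.4848, 0.2436, 0.2247]
tool_rot: [0.532, 0.847, 0.0, 0.0]
contact_force: [0.5, 0.4, -0.3]
gripper_width: 0.0852
```

>>> {"fn": "drive_tool", "kwargs": {
  "targets": [
    [-0.95,-0.12,0,0,0,0,-1],
    [-0.95,-0.12,0,0,0,0,-1],
    [-0.95,-0.12,0,0,0,0,-1],
    [-0.95,-0.12,0,0,0,0,-1],
    [-0.95,-0.12,0,0,0,0,-1],
    [-0.95,-0.12,0,0,0,0,-1],
    [-0.95,-0.12,0,0,0,0,-1],
    [-0.95,-0.12,0,0,0,0,-1],
    [-0.95,-0.12,0,0,0,0,-1],
    [-0.7,-0.12,0,0,0,0.94,-1],
    [0,0,0,0,0,0.95,-1],
    [0,0,0,0,0,0.95,-1],
    [0,0,0,0,0,0.95,-1],
    [0,0,0,0,0,0.95,-1],
    [0,0,0,0,0,0.95,-1],
    [0,0,0,0,0,0.95,-1],
    [0,0,0,0,0,0.95,-1],
    [0,0,0,0,0,0.95,-1],
    [0,0,0,0,0,0.95,-1],
    [0,0,0,0,0,0,-1]
  ]
}}

```text
t: 12.62
ee_pos: [0.5434, 0.0666, 0.2238]
tool_rot: [0.905, 0.425, 0.0, 0.0]
contact_force: [0.3, 1.2, 0.2]
gripper_width: 0.0858
```

```bash
python3 - <<'E'
from h import *
rel([.5445,.0668,.085],np.radians(51))
E
```

```text
pos [0.5434 0.0666 0.2238] toolx yaw 50.32 z [ 4.e-04  0.e+00 -1.e+00] t 12.62 F [0.3 1.2 0.2] w 0.0858
shift [0.04 0.03 6.94] turn [ 0.  -0.  -0.1]
```

>>> {"fn": "drive_tool", "kwargs": {
  "targets": [
    [0,0,0.9,0,0,-0.1,-1],
    [0,0,0.9,0,0,0,-1],
    [0,0,0.9,0,0,0,-1],
    [0,0,0.9,0,0,0,-1],
    [0,0,0.9,0,0,0,-1],
    [0,0,0.9,0,0,0,-1],
    [0,0,0.9,0,0,0,-1],
    [0,0,0.6,0,0,0,-1],
    [0,0,0,0,0,0,0.2],
    [0,0,0,0,0,0,0.5],
    [0,0,0,0,0,0,0.8],
    [0,0,0,0,0,0,1],
    [0,0,0,0,0,0,1],
    [0,0,0,0,0,0,1],
    [0,0,0,0,0,0,1],
    [0,0,0,0,0,0,1],
    [0,0,0,0,0,0,1]
  ],
  "squeeze": 50
}}

```text
t: 14.03
ee_pos: [0.5441, 0.0665, 0.0863]
tool_rot: [0.902, 0.431, 0.001, 0.0]
contact_force: [-1.0, -0.7, 5.2]
gripper_width: 0.011
```

>>> {"fn": "drive_tool", "kwargs": {
  "targets": [
    [0,0,-0.4,0,0,0,1],
    [0,0,-0.9,0,0,0,1],
    [0,0,-0.9,0,0,0,1],
    [0,0,-0.9,0,0,0,1],
    [0,0,-0.9,0,0,0,1],
    [0,0,-0.9,0,0,0,1],
    [0,0,-0.9,0,0,0,1],
    [0,0,-0.9,0,0,0,1],
    [0,0,-0.6,0,0,0,1],
    [0,0,0,0,0,0,1]
  ]
}}

```text
t: 14.87
ee_pos: [0.5451, 0.0666, 0.2339]
tool_rot: [0.902, 0.431, 0.002, 0.001]
contact_force: [0.9, -0.4, -2.4]
gripper_width: 0.0115
```

```bash
python3 - <<'E'
from h import *
rel([.5309,.3409,.23],np.radians(51))
E
```

```text
pos [0.5451 0.0666 0.2339] toolx yaw 51.08 z [ 5.1e-03  2.0e-04 -1.0e+00] t 14.87 F [ 0.9 -0.4 -2.4] w 0.0115
shift [10.23 -9.17  0.2 ] turn [ 0.03 -0.03  0.01]
```

>>> {"fn": "drive_tool", "kwargs": {
  "targets": [
    [0.5,-0.45,0,0,0,0,1],
    [0.95,-0.85,0,0,0,0,1],
    [0.95,-0.85,0,0,0,0,1],
    [0.95,-0.85,0,0,0,0,1],
    [0.95,-0.85,0,0,0,0,1],
    [0.95,-0.85,0,0,0,0,1],
    [0.95,-0.85,0,0,0,0,1],
    [0.95,-0.85,0,0,0,0,1],
    [0.95,-0.85,0,0,0,0,1],
    [0.95,-0.85,0,0,0,0,1],
    [0.75,-0.7,0,0,0,0,1],
    [0.4,-0.37,0,0,0,0,1],
    [0,0,0,0,0,0,1],
    [0,0,0,0,0,0,1]
  ]
}}

```text
t: 16.03
ee_pos: [0.5283, 0.3395, 0.2301]
tool_rot: [0.902, 0.432, -0.001, 0.001]
contact_force: [0.3, -0.6, -2.1]
gripper_width: 0.0105
```

```bash
python3 - <<'E'
from h import *
rel([.5309,.3409,.0915],np.radians(51)); save('wrist','w3')
E
```

```text
pos [0.5283 0.3395 0.2301] toolx yaw 51.15 z [-0.0017 -0.002  -1.    ] t 16.03 F [ 0.3 -0.6 -2.1] w 0.0105
shift [0.15 0.06 6.93] turn [-0.    0.02  0.02]
```

View pics/w3.png

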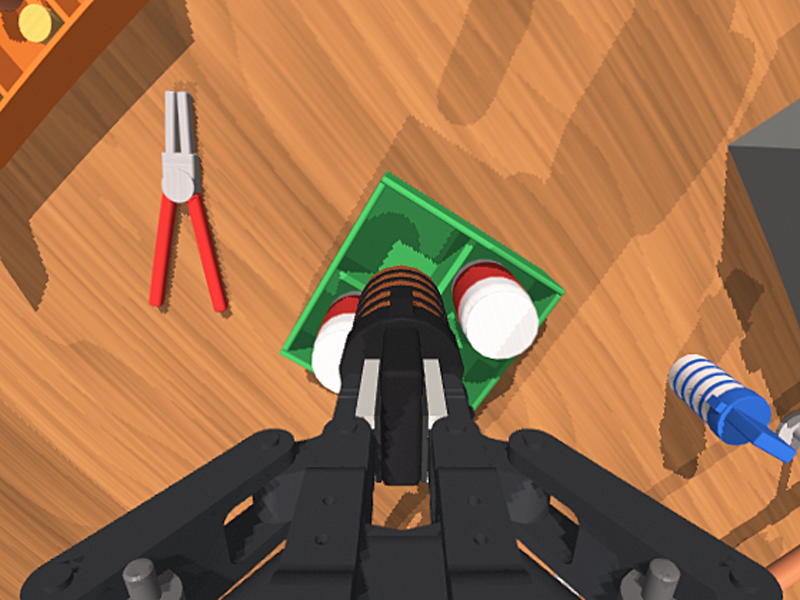

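Used1 is held upright over the far cell, between the tins at (500,315) and (335,345). Next I lower it.

>>> {"fn": "drive_tool", "kwargs": {
  "targets": [
    [0.13,0.06,0.5,0,0,0,1],
    [0,0,0.9,0,0,0,1],
    [0,0,0.9,0,0,0,1],
    [0,0,0.9,0,0,0,1],
    [0,0,0.9,0,0,0,1],
    [0,0,0.9,0,0,0,1],
    [0,0,0.9,0,0,0,1],
    [0,0,0.4,0,0,0,1],
    [0,0,0.2,0,0,0,1],
    [0,0,0.1,0,0,0,1],
    [0,0,0,0,0,0,1],
    [0,0,0,0,0,0,1]
  ]
}}

```text
t: 17.08
ee_pos: [0.5324, 0.3419, 0.1004]
tool_rot: [0.902, 0.431, 0.001, -0.0]
contact_force: [-0.1, 0.7, -2.2]
gripper_width: 0.0108
```

>>> {"fn": "drive_tool", "kwargs": {
  "targets": [
    [0,0,0.15,0,0,0,1],
    [0,0,0.12,0,0,0,1],
    [0,0,0.08,0,0,0,1],
    [0,0,0.06,0,0,0,1],
    [0,0,0.04,0,0,0,1],
    [0,0,0,0,0,0,1],
    [0,0,0,0,0,0,1]
  ]
}}

```text
t: 17.67
ee_pos: [0.5316, 0.3417, 0.0914]
tool_rot: [0.902, 0.431, 0.0, 0.0]
contact_force: [-2.0, -0.1, 5.0]
gripper_width: 0.0111
```

>>> {"fn": "drive_tool", "kwargs": {
  "targets": [
    [0,0,0,0,0,0,0.7],
    [0,0,0,0,0,0,0.4],
    [0,0,0,0,0,0,0.1],
    [0,0,0,0,0,0,0.1],
    [0,0,0,0,0,0,0.1],
    [0,0,-0.4,0,0,0,0.1],
    [0,0,-0.9,0,0,0,0.1],
    [0,0,-0.9,0,0,0,0.1],
    [0,0,-0.9,0,0,0,-1],
    [0,0,-0.9,0,0,0,-1],
    [0,0,-0.9,0,0,0,-1],
    [0,0,-0.9,0,0,0,-1],
    [0,0,-0.9,0,0,0,-1],
    [0,0,-0.9,0,0,0,-1],
    [0,0,-0.9,0,0,0,-1],
    [0,0,-0.9,0,0,0,-1]
  ]
}}

```text
t: 19.0
ee_pos: [0.5313, 0.3416, 0.2799]
tool_rot: [0.902, 0.431, 0.0, -0.0]
contact_force: [-0.8, 0.6, -0.1]
gripper_width: 0.0858
```

>>> {"fn": "drive_tool", "kwargs": {
  "targets": [
    [-0.96,0.7,0,0,0,0,-1],
    [-0.96,0.7,0,0,0,0,-1],
    [-0.96,0.7,0,0,0,0,-1],
    [-0.96,0.7,0,0,0,0,-1],
    [-0.96,0.7,0,0,0,0,-1],
    [-0.96,0.7,0,0,0,0,-1],
    [-0.96,0.7,0,0,0,0,-1],
    [-0.96,0.7,0,0,0,0,-1],
    [-0.96,0.7,0,0,0,0,-1],
    [-0.96,0.7,0,0,0,0,-1],
    [-0.96,0.7,0,0,0,0,-1],
    [-0.96,0.7,0,0,0,0,-1],
    [-0.96,0.7,0,0,0,0,-1],
    [-0.96,0.7,0,0,0,0,-1]
  ]
}}

```text
t: 20.17
ee_pos: [0.515, 0.0084, 0.279]
tool_rot: [0.902, 0.431, 0.0, 0.0]
contact_force: [0.8, 0.9, -0.0]
gripper_width: 0.0855
```

>>> {"fn": "drive_tool", "kwargs": {
  "targets": [
    [-0.96,0.7,0,0,0,0,-1],
    [-0.96,0.7,0,0,0,0,-1],
    [-0.96,0.7,0,0,0,0,-1],
    [-0.96,0.7,0,0,0,0,-1],
    [-0.96,0.7,0,0,0,0,-1],
    [-0.96,0.7,0,0,0,0,-1],
    [-0.96,0.7,0,0,0,0,-1],
    [-0.96,0.7,0,0,0,0,-1],
    [-0.96,0.7,0,0,0,0,-1],
    [-0.96,0.7,0,0,0,0,-1],
    [-0.96,0.7,0,0,0,0,-1],
    [-0.96,0.7,0,0,0,0,-1],
    [-0.96,0.7,0,0,0,0,-1],
    [0,0,0,0,0,0,-1],
    [0,0,0,0,0,0,-1]
  ]
}}

```text
t: 21.42
ee_pos: [0.4993, -0.3011, 0.2785]
tool_rot: [0.903, 0.43, 0.0, 0.0]
contact_force: [0.5, 0.5, 1.0]
gripper_width: 0.0853
```

```bash
python3 - <<'E'
from h import *
rel([.5,-.3,.28],np.radians(51))
c=cam('wrist');np.save('c4.npy',np.array([*c],dtype=object),allow_pickle=True);save('wrist','w4')
p=w2px(c,[.552,-.235,.09])[0];print(p)
im=cv2.imread('pics/w4_raw.png');tp=bot.grab_frame('top')[:,:,::-1]
x,y=int(p[0])-65,max(0,int(p[1])-65)
print('origin',x,y)
o=np.zeros((520,800,3),np.uint8); a=cv2.resize(im[y:y+130,x:x+130],None,fx=4,fy=4,interpolation=cv2.INTER_CUBIC); o[:a.shape[0],:a.shape[1]]=a
b=cv2.resize(tp[170:265,150:220],(280,380),interpolation=cv2.INTER_CUBIC); o[:380,520:800]=b
cv2.imwrite('pics/m4.png',o)
E
```

```text
pos [ 0.4993 -0.3011  0.2785] toolx yaw 50.87 z [ 1.e-04 -0.e+00 -1.e+00] t 21.42 F [0.5 0.5 1. ] w 0.0853
shift [ 0.07 -0.01 -0.08] turn [ 0.   -0.   -0.02]
[279.86841748  94.38088456]
origin 214 29
```

View pics/m4.png

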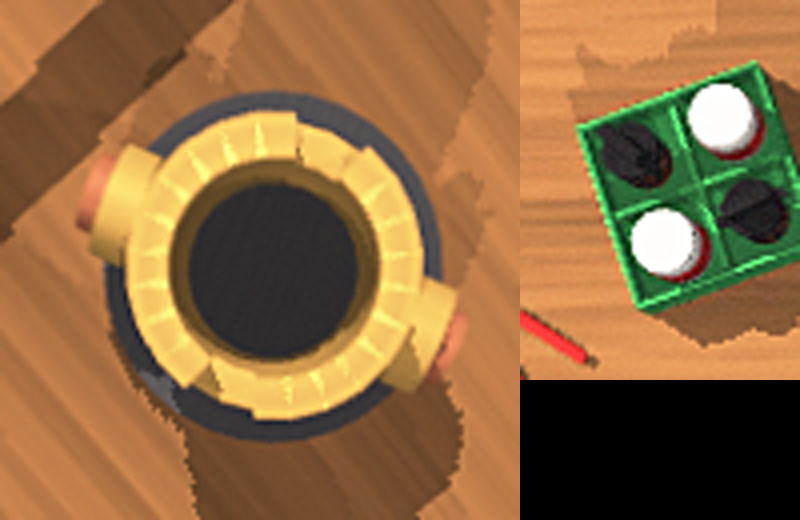

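Both used cartridges stand upright in their cells (right panel). The housing rim is centred near (274,264) in the crop, with notches centred near (335,132) and (224,400).

```bash
python3 - <<'E'
from h import *
c=tuple(np.load('c4.npy',allow_pickle=True))
P=lambda u,v,z=.09:px2w(c,(u/4+214,v/4+29),z)[:2]
out=np.array([P(*p) for p in[(127,265),(420,265),(273,418),(240,116),(160,165),(398,190),(160,357),(390,355)]])
inn=np.array([P(*p) for p in[(170,265),(380,265),(275,362),(250,160),(200,190),(200,335),(350,335)]])
def circ(q):
    s=np.linalg.lstsq(np.c_[2*q,np.ones(len(q))],(q**2).sum(1),rcond=None)[0]; return s[:2].round(4),np.sqrt(s[2]+s[0]**2+s[1]**2).round(4)
print('outer',circ(out),'inner',circ(inn))
for a,b,z in[((335,132),(224,400),.09),((323,167),(235,375),.09),((100,195),(448,345),.03)]:
    A,B=P(*a,z),P(*b,z);d=A-B;print(((A+B)/2).round(4),np.linalg.norm(d).round(4),np.degrees(np.arctan2(d[1],d[0])).round(2))
t=cam('top')
rel([.6588,.0766,.28],np.radians(111))
E
```

```text
outer (array([ 0.5528, -0.2377]), np.float64(0.0357)) inner (array([ 0.5541, -0.237 ]), np.float64(0.025))
[ 0.5537 -0.2386] 0.0686 27.71
[ 0.5531 -0.2393] 0.0535 27.28
[ 0.5537 -0.2386] 0.1088 118.27
pos [ 0.5005 -0.2979  0.2786] toolx yaw 51.18 z [ 6.e-04  1.e-03 -1.e+00] t 21.52 F [0.1 0.9 0.4] w 0.0858
shift [19.55 -5.57 -0.05] turn [ 0.   -0.01 -8.7 ]
```

>>> {"fn": "drive_tool", "kwargs": {
  "targets": [
    [0.94,-0.13,0,0,0,0,-1],
    [0.94,-0.13,0,0,0,0,-1],
    [0.94,-0.13,0,0,0,0,-1],
    [0.94,-0.13,0,0,0,0,-1],
    [0.94,-0.13,0,0,0,0,-1],
    [0.94,-0.13,0,0,0,0,-1],
    [0.94,-0.13,0,0,0,0,-1],
    [0.94,-0.13,0,0,0,0,-1],
    [0.94,-0.13,0,0,0,0,-1],
    [0.94,-0.13,0,0,0,0,-1],
    [0.94,-0.13,0,0,0,0,-1],
    [0.94,-0.13,0,0,0,0,-1],
    [0.94,-0.13,0,0,0,0,-1],
    [0.94,-0.13,0,0,0,0,-1],
    [0.94,-0.13,0,0,0,0,-1],
    [0.94,-0.13,0.4,0,0,0,-1],
    [0.94,-0.13,0.5,0,0,0,-1],
    [0.94,-0.13,0.5,0,0,0,-1],
    [0.9,-0.13,0,0,0,0,-1]
  ]
}}

```text
t: 23.1
ee_pos: [0.6838, 0.0125, 0.248]
tool_rot: [0.901, 0.433, -0.002, -0.001]
contact_force: [-0.9, -0.4, -1.1]
gripper_width: 0.0854
```

>>> {"fn": "drive_tool", "kwargs": {
  "targets": [
    [0,0,0,0,0,-0.97,-1],
    [0,0,0,0,0,-0.97,-1],
    [0,0,0,0,0,-0.97,-1],
    [0,0,0,0,0,-0.97,-1],
    [0,0,0,0,0,-0.97,-1],
    [0,0,0,0,0,-0.97,-1],
    [0,0,0,0,0,-0.97,-1],
    [0,0,0,0,0,-0.97,-1],
    [0,0,0,0,0,-0.94,-1],
    [0,0,0,0,0,0,-1],
    [0,0,0,0,0,0,-1]
  ]
}}

```text
t: 24.02
ee_pos: [0.685, 0.0109, 0.2506]
tool_rot: [0.567, 0.824, 0.0, -0.0]
contact_force: [-0.4, -0.4, -0.4]
gripper_width: 0.0852
```

```bash
python3 - <<'E'
from h import *
rel([.6588,.0766,.085],np.radians(111))
c=cam('wrist');np.save('c5.npy',np.array([*c],dtype=object),allow_pickle=True);save('wrist','w5')
p=w2px(c,[.6588,.0766,.09])[0];im=cv2.imread('pics/w5_raw.png')
x,y=int(p[0])-60,max(0,int(p[1])-50);print(p,'origin',x,y)
cv2.imwrite('pics/m5.png',cv2.resize(im[y:y+100,x:x+120],None,fx=6,fy=6,interpolation=cv2.INTER_CUBIC))
E
```

```text
pos [0.685  0.0109 0.2506] toolx yaw 110.88 z [ 1.e-04  1.e-03 -1.e+00] t 24.02 F [-0.4 -0.4 -0.4] w 0.0852
shift [ 3.53 -0.06  8.29] turn [ 0.   -0.01 -0.02]
[279.13811212 110.08101153] origin 219 60
```

View pics/m5.png

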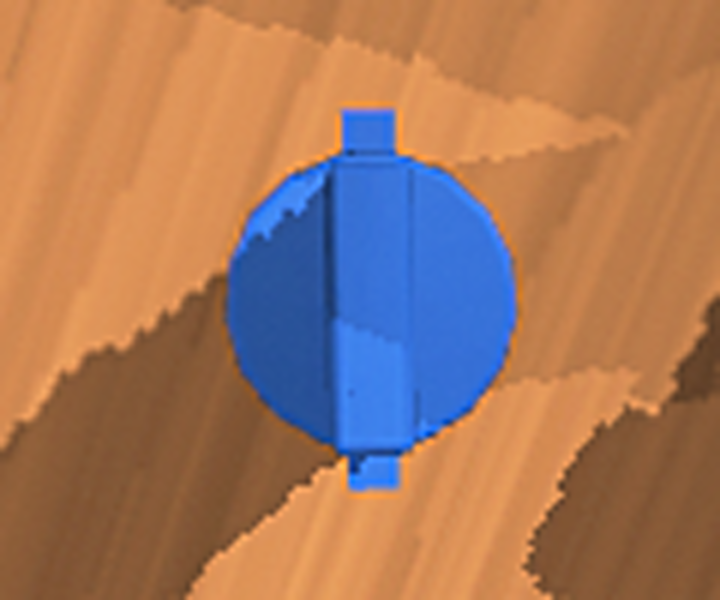

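Fresh is seen from directly above: lug tips at (369,108) and (374,490), cap spanning x 228 to 517, and the fin top from about (373,160) to (375,452).

```bash
python3 - <<'E'
from h import *
c=tuple(np.load('c5.npy',allow_pickle=True))
P=lambda u,v,z:px2w(c,(u/6+219,v/6+60),z)[:2]
for a,b,z in[((369,108),(374,490),.078),((373,160),(375,452),.115),((228,298),(517,298),.08)]:
    A,B=P(*a,z),P(*b,z);d=A-B;print(((A+B)/2).round(4),np.linalg.norm(d).round(4),np.degrees(np.arctan2(d[1],d[0])).round(2))
E
```

```text
[0.6606 0.0764] 0.0582 111.62
[0.6607 0.077 ] 0.0393 111.27
[0.6604 0.0773] 0.0449 -159.17
```

>>> {"fn": "drive_tool", "kwargs": {
  "targets": [
    [0.9,0.03,0,0,0,-0.06,-1],
    [0.9,0,0,0,0,0,-1],
    [0.9,0,0,0,0,0,-1],
    [0.81,0,0.5,0,0,0,-1],
    [0,0,0.9,0,0,0,-1],
    [0,0,0.9,0,0,0,-1],
    [0,0,0.9,0,0,0,-1],
    [0,0,0.9,0,0,0,-1],
    [0,0,0.9,0,0,0,-1],
    [0,0,0.9,0,0,0,-1],
    [0,0,0.9,0,0,0,-1],
    [0,0,0.9,0,0,0,-1],
    [0,0,0.55,0,0,0,-1],
    [0,0,0,0,0,0,-1],
    [0,0,0,0,0,0,-1]
  ]
}}

```text
t: 25.32
ee_pos: [0.6599, 0.0757, 0.085]
tool_rot: [0.564, 0.826, -0.0, -0.001]
contact_force: [-0.1, 0.7, 1.3]
gripper_width: 0.0854
```

```bash
python3 - <<'E'
from h import *
rel([.6606,.0768,.0856],np.radians(111.3))
E
```

```text
pos [0.6599 0.0757 0.085 ] toolx yaw 111.35 z [-1.2e-03  3.0e-04 -1.0e+00] t 25.32 F [-0.1  0.7  1.3] w 0.0854
shift [ 0.04  0.05 -0.03] turn [-0.01 -0.01  0.01]
```

>>> {"fn": "drive_tool", "kwargs": {
  "targets": [
    [0.03,0.03,0,0,0,0,0.2],
    [0,0,0,0,0,0,0.5],
    [0,0,0,0,0,0,0.8],
    [0,0,0,0,0,0,1],
    [0,0,0,0,0,0,1],
    [0,0,0,0,0,0,1],
    [0,0,0,0,0,0,1],
    [0,0,0,0,0,0,1],
    [0,0,0,0,0,0,1]
  ],
  "squeeze": 60
}}

```text
t: 26.07
ee_pos: [0.6611, 0.0753, 0.0857]
tool_rot: [0.564, 0.826, 0.0, 0.0]
contact_force: [0.1, -0.9, 2.7]
gripper_width: 0.0109
```

>>> {"fn": "drive_tool", "kwargs": {
  "targets": [
    [0,0,-0.4,0,0,0,1],
    [0,0,-0.9,0,0,0,1],
    [0,0,-0.9,0,0,0,1],
    [0,0,-0.9,0,0,0,1],
    [0,0,-0.9,0,0,0,1],
    [0,0,-0.9,0,0,0,1],
    [0,0,-0.9,0,0,0,1],
    [0,0,-0.9,0,0,0,1],
    [0,0,-0.9,0,0,0,1],
    [0,0,-0.9,0,0,0,1],
    [0,0,-0.9,0,0,0,1],
    [0,0,-0.3,0,0,0,1],
    [0,0,0,0,0,0,1],
    [0,0,0,0,0,0,1]
  ]
}}

```text
t: 27.23
ee_pos: [0.6605, 0.0754, 0.2786]
tool_rot: [0.564, 0.826, -0.0, -0.0]
contact_force: [-0.3, -0.0, -1.5]
gripper_width: 0.0114
```

```bash
python3 - <<'E'
from h import *
rel([.5535,-.238,.28],np.radians(27.8))
E
```

```text
pos [0.6605 0.0754 0.2786] toolx yaw 111.33 z [-8.e-04 -2.e-04 -1.e+00] t 27.23 F [-0.3 -0.  -1.5] w 0.0114
shift [-12.65 -10.68  -0.06] turn [-1.000e-02  0.000e+00  1.215e+01]
```

>>> {"fn": "drive_tool", "kwargs": {
  "targets": [
    [-0.45,-0.38,0,0,0,0,1],
    [-0.9,-0.76,0,0,0,0,1],
    [-0.9,-0.76,0,0,0,0,1],
    [-0.9,-0.76,0,0,0,0,1],
    [-0.9,-0.76,0,0,0,0,1],
    [-0.9,-0.76,0,0,0,0,1],
    [-0.9,-0.76,0,0,0,0,1],
    [-0.9,-0.76,0,0,0,0,1],
    [-0.9,-0.76,0,0,0,0,1],
    [-0.9,-0.76,0,0,0,0,1],
    [-0.9,-0.76,0,0,0,0,1],
    [-0.9,-0.76,0,0,0,0,1],
    [-0.9,-0.76,0,0,0,0,1],
    [-0.9,-0.76,0,0,0,0,1],
    [-0.5,-0.42,0,0,0,0,1]
  ]
}}

```text
t: 28.48
ee_pos: [0.5505, -0.2428, 0.2772]
tool_rot: [0.566, 0.824, -0.002, -0.002]
contact_force: [-0.1, -1.2, -2.1]
gripper_width: 0.0111
```

>>> {"fn": "drive_tool", "kwargs": {
  "targets": [
    [0,0,0,0,0,0.5,1],
    [0,0,0,0,0,0.95,1],
    [0,0,0,0,0,0.95,1],
    [0,0,0,0,0,0.95,1],
    [0,0,0,0,0,0.95,1],
    [0,0,0,0,0,0.95,1],
    [0,0,0,0,0,0.95,1],
    [0,0,0,0,0,0.95,1],
    [0,0,0,0,0,0.95,1],
    [0,0,0,0,0,0.95,1],
    [0,0,0,0,0,0.95,1],
    [0,0,0,0,0,0.95,1],
    [0,0,0,0,0,0.8,1],
    [0,0,0,0,0,0.4,1],
    [0,0,0,0,0,0,1],
    [0,0,0,0,0,0,1]
  ]
}}

```text
t: 29.82
ee_pos: [0.5532, -0.2376, 0.2783]
tool_rot: [0.971, 0.241, -0.001, -0.001]
contact_force: [1.0, -0.1, -2.1]
gripper_width: 0.0113
```

```bash
python3 - <<'E'
from h import *
rel([.5525,-.2385,.1863],np.radians(27.8));bot.grab_frame('top');rel([.5525,-.2385,.1863],np.radians(27.8))
E
```

```text
pos [ 0.5532 -0.2376  0.2783] toolx yaw 27.87 z [-1.7e-03  9.0e-04 -1.0e+00] t 29.82 F [ 1.  -0.1 -2.1] w 0.0113
shift [-0.05  0.03  4.6 ] turn [-0.01  0.01  0.01]
pos [ 0.5534 -0.2377  0.2784] toolx yaw 27.86 z [-1.4e-03  8.0e-04 -1.0e+00] t 29.87 F [ 0.3 -0.5 -1.4] w 0.0111
shift [-0.05  0.02  4.61] turn [-0.01  0.01  0.01]
```

Now down to about 1 cm above the rim, keeping a little more gap at first.

>>> {"fn": "drive_tool", "kwargs": {
  "targets": [
    [-0.05,0.02,0.4,0,0,0,1],
    [0,0,0.7,0,0,0,1],
    [0,0,0.7,0,0,0,1],
    [0,0,0.7,0,0,0,1],
    [0,0,0.7,0,0,0,1],
    [0,0,0.6,0,0,0,1],
    [0,0,0.4,0,0,0,1],
    [0,0,0.2,0,0,0,1],
    [0,0,0.1,0,0,0,1],
    [0,0,0,0,0,0,1],
    [0,0,0,0,0,0,1],
    [0,0,0,0,0,0,1]
  ]
}}

```text
t: 30.87
ee_pos: [0.554, -0.2389, 0.1903]
tool_rot: [0.971, 0.24, 0.001, 0.001]
contact_force: [-0.8, 0.3, -1.0]
gripper_width: 0.0113
```

```bash
python3 - <<'E'
from h import *
P=[.5525,-.2385,.1863]
rel(P,np.radians(27.8))
o=np.zeros((600,800,3),np.uint8)
X=[]
for i,(n,ctr) in enumerate([('side',[.553,-.238,.12]),('wrist',[.575,-.226,.1])]):
    c=cam(n); np.save(f'c6{n}.npy',np.array([*c],dtype=object),allow_pickle=True)
    im=bot.grab_frame(n)[:,:,::-1]; cv2.imwrite(f'pics/r6{n}.png',im)
    p=w2px(c,ctr)[0].astype(int); k,w,h=[(8,50,75),(3,133,200)][i]
    x,y=max(0,p[0]-w//2),max(0,min(420-h,p[1]-h//2)); print(n,p,'origin',x,y)
    a=cv2.resize(im[y:y+h,x:x+w],None,fx=k,fy=k,interpolation=cv2.INTER_CUBIC); o[:a.shape[0],400*i:400*i+a.shape[1]]=a[:, :400]
cv2.imwrite('pics/m6.png',o)
E
```

```text
pos [ 0.554  -0.2389  0.1903] toolx yaw 27.78 z [ 1.9e-03 -8.0e-04 -1.0e+00] t 30.87 F [-0.8  0.3 -1. ] w 0.0113
shift [-0.05 -0.05  0.2 ] turn [ 0.01 -0.01 -0.  ]
side [296 147] origin 271 110
wrist [278 177] origin 212 77
```

View pics/m6.png

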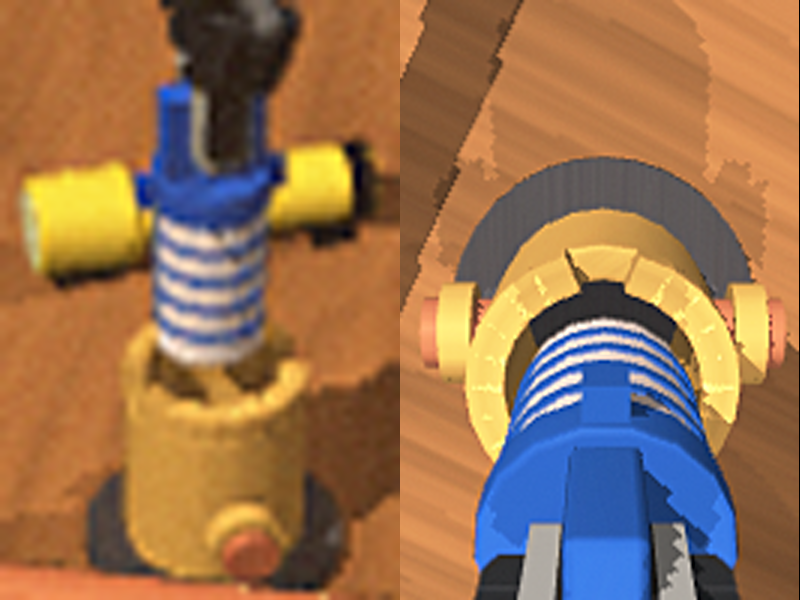

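The cartridge hangs upright over the mouth with its lug in line with the notch (wrist panel: lug centre x of about 606, notch about 604). I'll project the model into both views to check centring fore and aft.

```bash
python3 - <<'E'
from h import *
th=np.linspace(0,2*np.pi,73)[:-1]
ring=lambda x,y,r,z:np.c_[x+r*np.cos(th),y+r*np.sin(th),0*th+z]
cs=tuple(np.load('c6side.npy',allow_pickle=True));cw=tuple(np.load('c6wrist.npy',allow_pickle=True))
fs=lambda P:(w2px(cs,P)-[271,110])*8
fw=lambda P:(w2px(cw,P)-[212,77])*3+[400,0]
x0,y0=.5535,-.238
for n,f in(('side',fs),('wrist',fw)):
    for l,P in[('rim out',ring(x0,y0,.036,.09)),('rim in',ring(x0,y0,.026,.09)),('body bottom',ring(x0,y0,.021,.104)),('cap top',ring(x0,y0,.023,.184))]:
        q=f(P);print(n,l,'x',q[:,0].min().round(),q[:,0].max().round(),'y',q[:,1].min().round(),q[:,1].max().round())
    print(n,'per 10mm x,y,z',[(f(np.array([x0,y0,.1])+.01*e)-f([x0,y0,.1]))[0].round(1).tolist() for e in np.eye(3)])
ax=np.array([np.cos(np.radians(27.8)),np.sin(np.radians(27.8)),0])
print('lugs side',fs(np.array([[x0,y0,.176]+0*ax])+np.outer([.029,-.029],ax)).round())
# overlay at larger scale
o=np.zeros((600,800,3),np.uint8)
for i,(n,c,f,x,y,w,h,k) in enumerate([('side',cs,fs,271,110,50,75,8),('wrist',cw,fw,212,77,133,200,3)]):
    im=cv2.imread(f'pics/r6{n}.png')[y:y+h,x:x+w];a=cv2.resize(im,None,fx=k,fy=k,interpolation=cv2.INTER_CUBIC);o[:a.shape[0],400*i:400*i+a.shape[1]]=a[:,:400]
    for P,col in[(ring(x0,y0,.036,.09),(255,0,255)),(ring(x0,y0,.026,.09),(255,0,255)),(ring(x0,y0,.021,.104),(0,255,0)),(ring(x0,y0,.023,.184),(0,255,0))]:
        cv2.polylines(o,[f(P).round().astype(np.int32)],True,col,1)
cv2.imwrite('pics/m7.png',o)
E
```

```text
side rim out x 113.0 297.0 y 308.0 422.0
side rim in x 138.0 272.0 y 323.0 406.0
side body bottom x 151.0 259.0 y 302.0 369.0
side cap top x 146.0 269.0 y 129.0 201.0
side per 10mm x,y,z [[-25.2, -3.4], [-5.3, 15.5], [0.2, -20.6]]
wrist rim out x 466.0 740.0 y 249.0 509.0
wrist rim in x 504.0 702.0 y 288.0 476.0
wrist body bottom x 518.0 687.0 y 321.0 480.0
wrist cap top x 467.0 736.0 y 432.0 671.0
wrist per 10mm x,y,z [[18.6, -33.5], [-35.3, -17.5], [-0.1, 13.4]]
lugs side [[132. 194.]
 [281. 170.]]
```

View pics/m7.png

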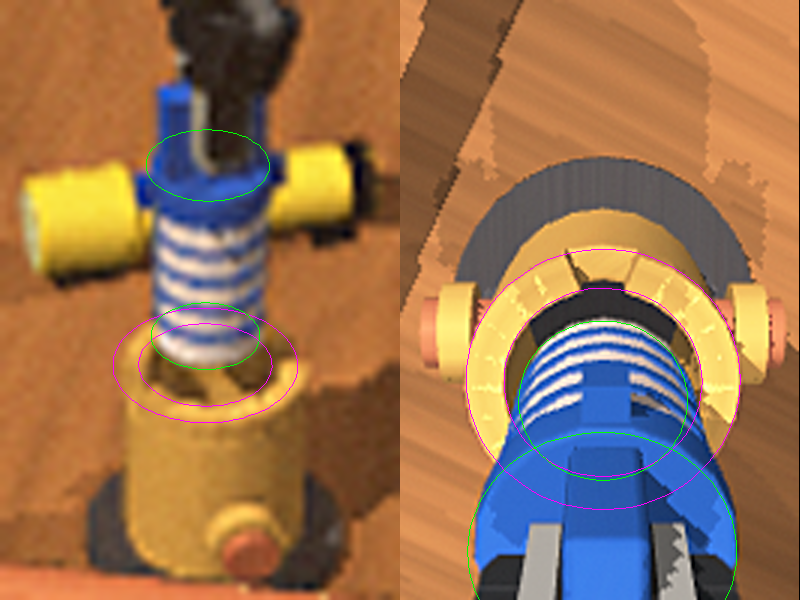

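>>> {"fn": "drive_tool", "kwargs": {
  "targets": [
    [-0.03,-0.02,0.1,0,0,0,1],
    [-0.03,-0.01,0.08,0,0,0,1],
    [0,0,0,0,0,0,1],
    [0,0,0,0,0,0,1],
    [0,0,0,0,0,0,1],
    [0,0,0,0,0,0,1]
  ]
}}

```text
t: 31.47
ee_pos: [0.5519, -0.2388, 0.1857]
tool_rot: [0.971, 0.24, 0.0, 0.0]
contact_force: [0.6, -1.1, -1.0]
gripper_width: 0.0111
```

```bash
python3 - <<'E'
from h import *
q=[]
for i in range(8):
    if i: bot.grab_frame('top')
    s=bot.read_state(); q.append(np.r_[s['ee_pos'],s['contact_force']])
print(np.mean(q,0).round(4),np.std(q,0).round(4))
rel([.5525,-.2385,.1863],np.radians(27.8))
a=np.zeros((600,800,3),np.uint8)
w=bot.grab_frame('wrist')[:,:,::-1][77:277,212:345]; a[:,400:799]=cv2.resize(w,None,fx=3,fy=3,interpolation=cv2.INTER_CUBIC)
s=bot.grab_frame('side')[:,:,::-1][110:185,271:321]; a[:,:400]=cv2.resize(s,None,fx=8,fy=8,interpolation=cv2.INTER_CUBIC)
cv2.imwrite('pics/m8.png',a)
E
```

```text
[ 0.5519 -0.2387  0.1857  0.2719 -0.1855 -1.6275] [0.     0.     0.     0.4059 0.4741 0.5297]
pos [ 0.5519 -0.2387  0.1857] toolx yaw 27.78 z [ 0.e+00  1.e-04 -1.e+00] t 31.82 F [-0.3  0.  -0.7] w 0.011
shift [ 0.03  0.   -0.03] turn [-0. -0. -0.]
```

View pics/m8.png

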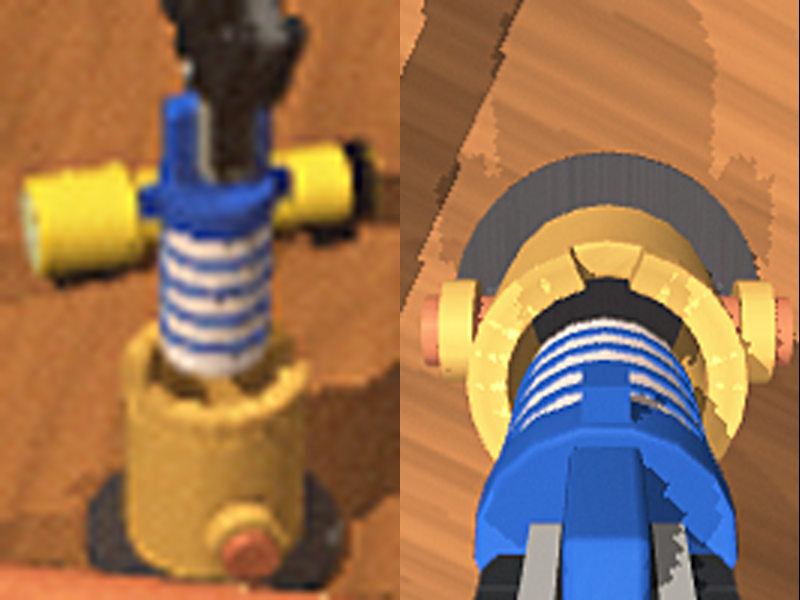

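The final view agrees in both pictures. From the side, the body centre is at x of about 216 and the rim at 216. In the wrist view the lug is at about 606, the notch at 607 and the rim centre at 607. The pose is steady and the only load is the cartridge's weight, so I'm handing in.

```bash
python3 -c "
from rig import bot
print(bot.finish_job())"
```

```text
the job is handed in; nothing more can be done
None
```

I handed the job in at about 32 s of the 70 s allowed. Both used cartridges are in the crate, and the gripper still holds the fresh one over the housing mouth. No verdict was reported.

- **Used cartridges:** one stands upright in each empty cell. Each was lowered until it touched at about 5–8 N and then released. A top view afterwards showed both upright, with the tins in their cells.
- **Fresh cartridge:** it was gripped by its fin and carried across the pipe with its underside about 19 cm up, 7 cm above the pipe's highest point. It now hangs upright about 1 cm above the rim (underside at about 0.0995 m, rim at 0.090 m).
- **Final alignment:** the side and wrist pictures both put the cartridge centred over the mouth within about 1 mm, with its lugs on the notch line. The arm was still, and the measured force was about 1.6 N, roughly the cartridge's weight.
- **Disagreements:** before a last correction of about 1.3 mm, the side view put the cartridge about 2.6 mm off centre and the wrist view about 1 mm. Both agreed after it. The side camera's calibration is about 4 mm off at the housing, so I used it only to compare cartridge with rim.

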